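# Click the formula canister's rim shut, section by section

## Task

Press the blue snap rim of the formula canister shut with a fingertip, one section at a time: begin with the section that has the orange pull tab and go round clockwise as seen from above until all four have clicked fully down. Only press: do not pick up, tip or shove the canister, leave the other things on the counter alone, and finish with the hand clear.

Things in the scene. Friction and masses are not known exactly. Their poses are not given: they have to be found in the camera images.
- canister: Loose yellow formula canister, 127 mm across, 0.5 to 1 kg. Origin: centre of its underside; +x points to the orange pull tab. Its blue snap rim is a ring, 42 to 66 mm from the axis, cut into four equal sections. Their flat tops are 161 to 163 mm above the counter while up, 155 when shut; the white panel inside is at 148 mm. A red band, 6 to 8 mm high, shows below a section that is up.
- rim1_top (a point): Centre of the flat top of rim section 1, on the orange pull tab's side (canister +x); the tab sticks 17 mm out from the rim, in line with this point; 54.5 mm out from the canister's axis. It goes down with the section.
- rim1 (a joint): How far rim section 1 is pressed down, m: 0 = up, 0.008 = shut against its stop. A stiff snap fit: it yields to about 7 N straight down, stays where it is left (it does not spring back, nor finish by itself), and must be pressed right down to its stop. It begins between 0 and 0.002.
- rim2_top (a point): Centre of the flat top of rim section 2, next clockwise seen from above (canister -y); 54.5 mm out from the canister's axis. It goes down with the section.
- rim2 (a joint): How far rim section 2 is pressed down, m: 0 = up, 0.008 = shut against its stop. A stiff snap fit: it yields to about 7 N straight down, stays where it is left (it does not spring back, nor finish by itself), and must be pressed right down to its stop. It begins between 0 and 0.002.
- rim3_top (a point): Centre of the flat top of rim section 3, opposite the tab (canister -x); 54.5 mm out from the canister's axis. It goes down with the section.
- rim3 (a joint): How far rim section 3 is pressed down, m: 0 = up, 0.008 = shut against its stop. A stiff snap fit: it yields to about 7 N straight down, stays where it is left (it does not spring back, nor finish by itself), and must be pressed right down to its stop. It begins between 0 and 0.002.
- rim4_top (a point): Centre of the flat top of rim section 4, last clockwise (canister +y); 54.5 mm out from the canister's axis. It goes down with the section.
- rim4 (a joint): How far rim section 4 is pressed down, m: 0 = up, 0.008 = shut against its stop. A stiff snap fit: it yields to about 7 N straight down, stays where it is left (it does not spring back, nor finish by itself), and must be pressed right down to its stop. It begins between 0 and 0.002.
- bottle: Loose empty glass baby bottle, 56 mm across, 150 mm tall, no cap. Origin: centre of its underside. Bystander.
- mug: Loose white ceramic mug, 80 mm across, 92 mm tall, handle to its +y. Origin: centre of its underside. Bystander.
- teat: Loose translucent silicone bottle teat standing on its flange, 48 mm across, 49 mm tall. Origin: centre of its underside. Bystander.
- collar: Loose green plastic screw collar of the bottle, a ring 49 mm across, 18 mm tall. Origin: centre of its underside. Bystander.
- sugar_jar: Loose closed amber glass jar with a steel cap, 72 mm across, 100 mm tall. Origin: centre of its underside. Bystander.
- spoon: Loose spoon lying flat along its own x axis, under 250 mm long. Bystander.
Things that resemble listed ones, but are neither listed nor needed, are in the scene too. There is more than one size of the canister; the one meant has the size given above.

How it is judged:
By the outcome, as a careful person would: the job done as asked, in the order asked, and still so for the second after the job is handed in, with the robot touching nothing.
It also fails if it takes over 45 s, if anything falls off the work surface, if the arm or the gripper's body presses on something with over 40 N, if the wrist force passes 120 N, or if a joint passes its speed limit or range.

## Robot

A 6-joint arm with a two-finger parallel gripper is mounted at the origin on the work surface. World frame = base frame: x ahead of the robot, y to its left, z up, the work surface at z = 0. Lengths are in m, angles in rad, forces in N, time in s.
With the tool pointing down it reaches from about 0.275 to 0.775 m from the base axis. Payload 14.6 kg.
Tool frame: the origin (TCP) lies on the centre line of the jaws, within the pads' length; the fingertips stand 25 mm ahead of it and the grasp point (between the pads) lies 6 mm ahead of it (r.tip_extent is the distance from the TCP to the fingertips, in m); y points along the fingers, z is the direction in which the jaws open and shut, and the axes are right-handed (so a half turn about y gives the same grasp; the last joint's range is limited). The gripper opens to 85 mm and grips with 20 to 120 N. Pads are 22 mm wide; open, the fingers measure 114 mm over their backs; the gripper's body (76 mm by 85 mm) begins 54 mm behind the grasp point. The pads swing forward as they close: fully open they stand 13 mm farther back than shut.
Start: joints at [-1.332, 0.263, -0.048, 1.259, 0, 1.415], TCP at [0.201, -0.485, 0.256] pointing down, gripper open.
Joint ranges: [-2.65, 2.65], [-0.89, 1.7], [-1.18, 1.37], [-2.13, 2.11], [-1.35, 1.29], [-3.14, 3.14]. Speed limits (rad/s): [1.89, 1.89, 2.57, 2.79, 3.14, 3.14].

## Interface

Orientations are given as [roll, pitch, yaw] about the fixed x, y, z axes, in that order (R = Rz(yaw) Ry(pitch) Rx(roll)).
In Python, from rig import telemetry, cams, job, r gives the robot as it stands.
- The arm moves only by the tool servo_tool, never from a script. Its argument "rows" is one flat list of numbers, 5 for each row, row after row: the shift along the tool's x, y, z in m, then the turn about the tool's y in rad, then the finger opening in m, from 0 to 0.0854. In form: [dx, dy, dz, twist, grip, dx, dy, dz, twist, grip, ...]. A call has 1 to 20 rows; each row is the pose to reach, as a shift and turn from the pose measured when the call began, along the tool's axes at that moment; what a row does not reach only later rows make up. A row lasts 1/10 s, in which the tool goes at most 50 mm and 8.59 degrees, less where a joint would pass 70% of its speed; a pose out of reach is approached as far as the arm can. A call with a gripper value outside its range is refused whole. The fingers move at their own pace and stop on an object; the grip force is fixed at half the most. Time passes only in rows, so rows that repeat a pose let the fingers close. It gives the time, the measured TCP pose, the force and the opening at its end, in the units of the state.
- telemetry.observe(): the state, without advancing time (a new reading comes with each control period).
- cams.read_camera(name): name is "side" or "top" or "wrist"; returns the picture (400x640x3 uint8, blue, green, red); there is no depth.
- cams.calibration(name): a dict with "camera_matrix" (3x3 intrinsics, pixels), "pose" (4x4, takes a point from camera to world coordinates). Camera axes: x right, y down, z forward; pixel columns grow to the right and rows downward; lengths in m; the calibration is good to about 2 mm. A picture is of the moment at which its call begins: read the wrist's pose just before it. calibration takes no time and is no camera call; for the wrist camera it gives the pose at the moment of the call.
- job.hand_in(): hands the job in, once; it reports no verdict.
The state is a dict: "time_s": time; "joints": joint angles; "qvel": joint speeds; "joint_efforts": joint torques, N m; "tcp_pos": TCP position; "eef_rot": TCP orientation; "ft_force": force on the tool from outside, world axes, zero at the start; "wrist_torque": the same for the moment, N m; "gripper_width": opening from 0.0 (shut) to 1.0 (fully open).
Only numpy, scipy, OpenCV 4.12 (cv2) and the standard library are available. Lean on these libraries where they do the work, as an engineer would, in place of code of your own. Each camera call takes 0.05 s, during which the arm holds its last target.

## Working session

There is one attempt and no reset: what is moved stays moved. The work goes in short steps, Python scripts to look and compute and a tool call to move; the robot and the scene stay as the last step left them, time stands still between calls to the robot, and variables do not carry over. Pictures are saved under pics/ and viewed, and the job is handed in when it is done.

Besides the shell and the picture viewer there is one more tool, called after ">>>" by a JSON object that holds its "name" and its "arguments". servo_tool: Moves the arm, as the interface text tells. Its arguments: {"type":"object","properties":{"rows":{"type":"array","items":{"type":"number"}}},"required":["rows"]}

```bash
ls; mkdir -p pics; python3 - <<'E'
from rig import telemetry,cams,job,r
import cv2
s=telemetry.observe()
print(s)
print([a for a in dir(r) if a[0]!='_'], r.tip_extent)
for n in ['side','top','wrist']:
    c=cams.calibration(n);print(n,c)
    cv2.imwrite(f'pics/{n}0.png',cams.read_camera(n))
E
```

```text
pics
{'time_s': 0.0, 'joints': array([-1.33234399e+00,  2.63526938e-01, -4.89305624e-02,  1.25938456e+00,
       -9.45287977e-06,  1.41552322e+00]), 'qvel': array([ 1.01097526e-03,  5.86645789e-04,  1.77730245e-05, -2.83590496e-04,
        1.17404448e-03, -6.15956784e-04]), 'joint_efforts': array([ 2.30287202e-03, -6.37612224e+01,  3.84562218e+01,  1.39647955e-02,
       -7.69840426e-05, -8.47278812e-06]), 'tcp_pos': array([ 0.2013551 , -0.484592  ,  0.25582534]), 'eef_rot': array([-1.57183094e+00,  1.52383269e-04, -2.74786729e+00]), 'ft_force': array([ 0.9634552 ,  0.64851917, -0.10701173]), 'wrist_torque': array([ 0.0093899 , -0.01037958, -0.01679151]), 'gripper_width': 0.9981575783198158}
['MotionError', 'tip_extent'] 0.025
side {'camera_matrix': array([[364.19114925,   0.        , 321.4420672 ],
       [  0.        , 364.19114925, 202.92024618],
       [  0.        ,   0.        ,   1.        ]]), 'pose': array([[-0.89876168, -0.21882041,  0.37992771,  0.19543917],
       [-0.43786431,  0.49227329, -0.75229107,  0.60672017],
       [-0.02241163, -0.84248717, -0.53825002,  0.57169
[... 232 characters left out ...]
.        ]]), 'pose': array([[-0.01594064, -0.99379789,  0.11005295,  0.43300503],
       [-0.99959623,  0.0184287 ,  0.02162779, -0.02425231],
       [-0.02352178, -0.10966375, -0.99369039,  0.98762982],
       [ 0.        ,  0.        ,  0.        ,  1.        ]])}
wrist {'camera_matrix': array([[326.58008088,   0.        , 315.97943449],
       [  0.        , 326.58008088, 198.68755909],
       [  0.        ,   0.        ,   1.        ]]), 'pose': array([[ 0.38525194, -0.87185446, -0.30240823,  0.27888266],
       [-0.92281075, -0.36437805, -0.12509581, -0.45060407],
       [-0.00112558,  0.32725897, -0.94493402,  0.37380289],
       [ 0.        ,  0.        ,  0.        ,  1.        ]])}
```

View pics/top0.png

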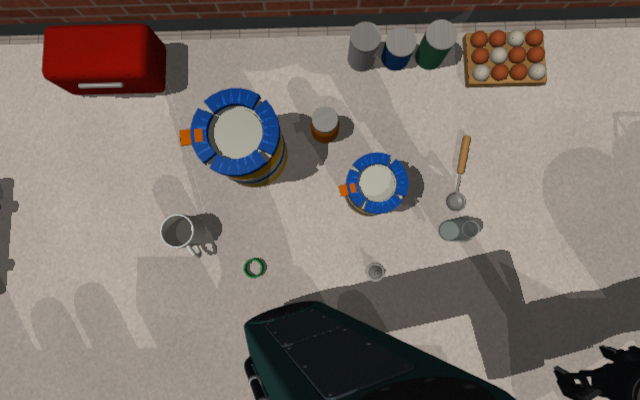

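View pics/side0.png

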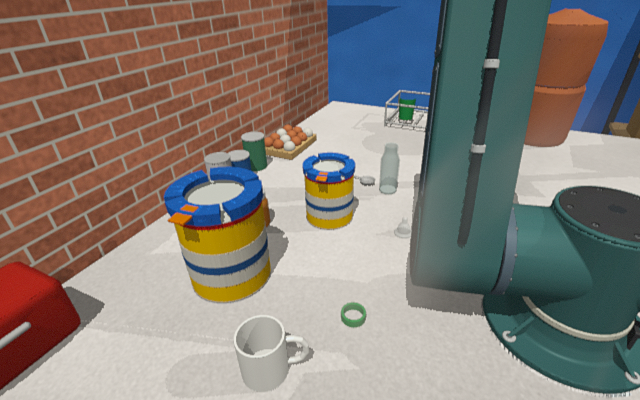

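View pics/wrist0.png

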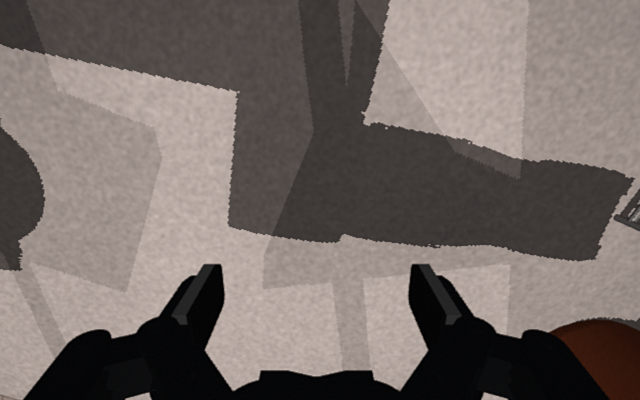

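```bash
python3 - <<'E'
import cv2
i=cv2.imread('pics/top0.png')[140:230,320:430]; cv2.imwrite('pics/topc.png',cv2.resize(i,None,fx=7,fy=6.6,interpolation=2)[:, :] if 0 else cv2.resize(i,None,fx=6,fy=6,interpolation=cv2.INTER_CUBIC))
i=cv2.imread('pics/side0.png')[140:240,280:410]; cv2.imwrite('pics/sidec.png',cv2.resize(i,None,fx=6,fy=6,interpolation=cv2.INTER_CUBIC))
E
```

```text
(no output)
```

View pics/topc.png

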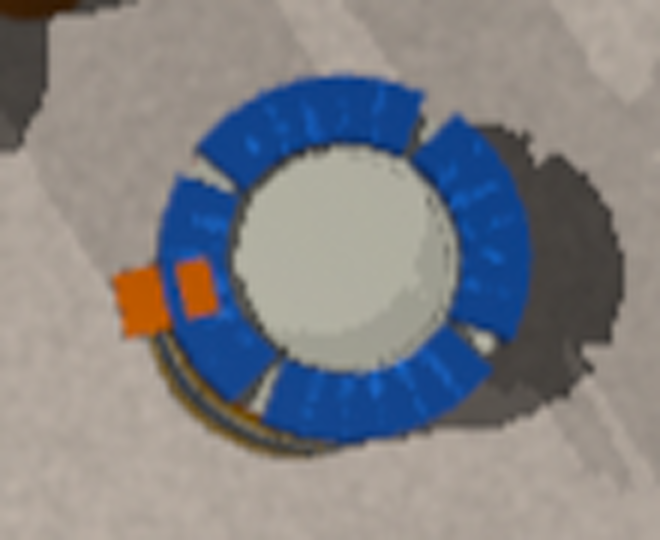

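View pics/sidec.png

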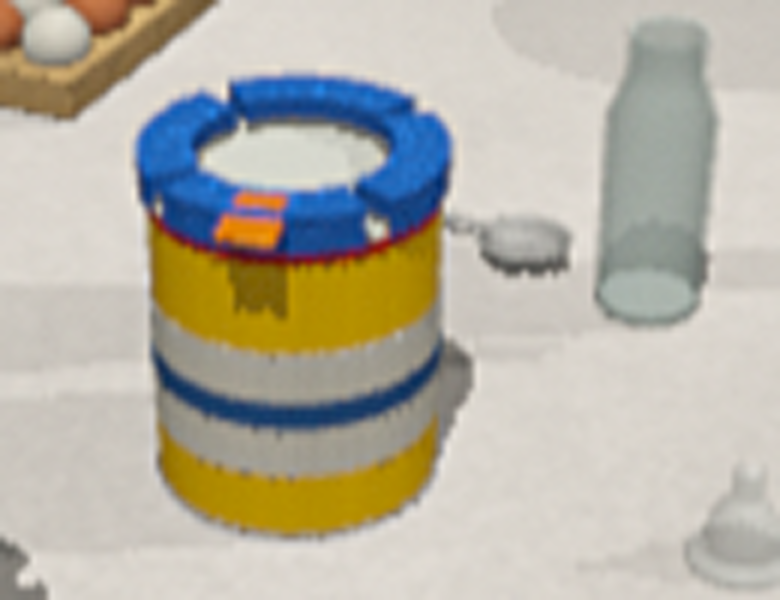

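```bash
cat > h.py <<'E'
import numpy as np,cv2
from scipy.optimize import least_squares
from rig import telemetry,cams
def proj(c,P):
    T=np.linalg.inv(c['pose']);q=P@T[:3,:3].T+T[:3,3];q=q@c['camera_matrix'].T;return q[:,:2]/q[:,2:]
def ray(c,uv,z):
    d=c['pose'][:3,:3]@np.linalg.inv(c['camera_matrix'])@[uv[0],uv[1],1];o=c['pose'][:3,3];return o+d*(z-o[2])/d[2]
E
python3 - <<'E'
from h import *
c=cams.calibration('top');s=cams.calibration('side')
f=lambda x,y:((x+.5)/6-.5+320,(y+.5)/6-.5+140)
g=lambda x,y:((x+.5)/6-.5+280,(y+.5)/6-.5+140)
# top: panel/outer from mask
im=cv2.imread('pics/top0.png').astype(int)
m=((im[...,0]>100)&(im[...,0]-im[...,2]>70)).astype(np.uint8);m[:,:335]=0;m[:,420:]=0;m[:140]=0;m[230:]=0
pts=np.argwhere(m)[:,::-1]
W=np.array([ray(c,p,.162) for p in pts])
hull=W[cv2.convexHull(W[:,:2].astype(np.float32),returnPoints=False).ravel()]
r=least_squares(lambda p:np.hypot(hull[:,0]-p[0],hull[:,1]-p[1])-p[2],[.45,-.15,.066],loss='soft_l1',f_scale=.002)
print('top fit',r.x)
o=r.x
for n,p in dict(tab=(140,301),patch=(197,289)).items():
    w=ray(c,f(*p),.162);print(n,w,np.degrees(np.arctan2(w[1]-o[1],w[0]-o[0])),np.hypot(w[1]-o[1],w[0]-o[0]))
for p in [(215,172),(425,122),(480,342),(262,388)]:
    w=ray(c,f(*p),.16);print('gap',np.degrees(np.arctan2(w[1]-o[1],w[0]-o[0])))
# side: outer ellipse extremes of blue ring
im=cv2.imread('pics/side0.png').astype(int)
m=((im[...,0]>100)&(im[...,0]-im[...,2]>70)).astype(np.uint8);m[:,:300]=0;m[:,360:]=0;m[190:]=0;m[:140]=0
A=np.linspace(0,2*np.pi,200)
ring=np.c_[o[0]+.066*np.cos(A),o[1]+.066*np.sin(A),0*A+.162]
q=proj(s,ring);print('side pred x',q[:,0].min(),q[:,0].max(),'ytop',q[:,1].min())
P=np.argwhere(m);print('side obs x',P[:,1].min(),P[:,1].max(),P[:,0].min())
ring[:,:2]=o[:2]+(ring[:,:2]-o[:2])*.0635/.066;ring[:,2]=0
q=proj(s,ring);print('base pred',q.min(0),q.max(0),'obs ymax',g(300,533), 'x',g(160,0),g(436,0))
for n,p in dict(bottle=(460,229),teat=(375,271)).items():print(n,ray(c,p,0.05))
E
```

```text
top fit [ 0.54953326 -0.13911644  0.06566123]
tab [ 0.53492392 -0.06524185  0.162     ] 101.18640036265498 0.07530529643903955
patch [ 0.53888564 -0.08581568  0.162     ] 101.29698016093472 0.05435386669994776
gap 54.69082577478757
gap -32.245243687390975
gap -123.46339310331862
gap 146.51729539696413
side pred x 302.164044084524 354.73790424755026 ytop 152.3079834288226
side obs x 303 354 153
base pred [306.0723229  203.88494886] [352.23985095 230.22357526] obs ymax (329.5833333333333, 228.41666666666669) x (306.25, 139.58333333333334) (352.25, 139.58333333333334)
bottle [ 0.44828774 -0.34987757  0.05      ]
teat [ 0.35164245 -0.14274341  0.05      ]
```

```bash
cat >> h.py <<'E'
from scipy.spatial.transform import Rotation as Ro
O=np.array([.5495,-.1391]);TH=np.radians(101.3);RR=.053
def tgt(k): a=TH-np.pi/2*(k-1);return O+RR*np.array([np.cos(a),np.sin(a)])
def delta(k,z):
    s=telemetry.observe();R=Ro.from_euler('xyz',s['eef_rot']).as_matrix()
    d=R.T@(np.r_[tgt(k),z]-s['tcp_pos']);print('t',s['time_s'],'tcp',s['tcp_pos'].round(4),'rot',s['eef_rot'].round(3),'F',s['ft_force'].round(2),'w',round(s['gripper_width'],3),'rim',k,'tool d',d.round(4))
E
python3 -c "
from h import *
for k in (1,2,3,4): delta(k,.225)"
```

```text
t 0.15 tcp [ 0.2014 -0.4847  0.256 ] rot [-1.572  0.    -2.748] F [-0.41 -0.15  0.03] w 1.003 rim 1 tool d [-0.4644  0.0312 -0.2375]
t 0.15 tcp [ 0.2014 -0.4847  0.256 ] rot [-1.572  0.    -2.748] F [-0.41 -0.15  0.03] w 1.003 rim 2 tool d [-0.506   0.0311 -0.1752]
t 0.15 tcp [ 0.2014 -0.4847  0.256 ] rot [-1.572  0.    -2.748] F [-0.41 -0.15  0.03] w 1.003 rim 3 tool d [-0.4437  0.0311 -0.1335]
t 0.15 tcp [ 0.2014 -0.4847  0.256 ] rot [-1.572  0.    -2.748] F [-0.41 -0.15  0.03] w 1.003 rim 4 tool d [-0.4021  0.0311 -0.1959]
```

>>> {"name": "servo_tool", "arguments": {"rows": [-0.464, 0, -0.2375, 0, 0, -0.464, 0, -0.2375, 0, 0, -0.464, 0, -0.2375, 0, 0, -0.464, 0, -0.2375, 0, 0, -0.464, 0, -0.2375, 0, 0, -0.464, 0, -0.2375, 0, 0, -0.464, 0, -0.2375, 0, 0, -0.464, 0, -0.2375, 0, 0, -0.464, 0, -0.2375, 0, 0, -0.464, 0, -0.2375, 0, 0, -0.464, 0, -0.2375, 0, 0, -0.464, 0, -0.2375, 0, 0, -0.464, 0.03, -0.2375, 0, 0, -0.464, 0.045, -0.2375, 0, 0, -0.464, 0.045, -0.2375, 0, 0]}}

```text
time_s: 1.65
tcp_pos: [0.5374, -0.0875, 0.2094]
eef_rot: [-1.574, -0.003, -2.748]
ft_force: [0.2, 0.7, -0.9]
gripper_width: 0.004
```

```bash
python3 -c "
from h import *
delta(1,.185)
c=cams.calibration('wrist');cv2.imwrite('pics/w1.png',cams.read_camera('wrist'));cv2.imwrite('pics/s1.png',cams.read_camera('side'))
print(proj(c,np.array([[*tgt(k),.162] for k in (1,2,3,4)])))
s=telemetry.observe();R=Ro.from_euler('xyz',s['eef_rot']).as_matrix();print('tip px',proj(c,(s['tcp_pos']+R@[0,.025,0])[None]))"
```

```text
t 1.65 tcp [ 0.5374 -0.0875  0.2094] rot [-1.574 -0.003 -2.748] F [ 0.24  0.66 -0.95] w 0.004 rim 1 tool d [-0.0018  0.0244  0.0004]
[[319.812295   241.54500361]
 [440.36246928 169.56355934]
 [498.43821969 274.05303136]
 [386.0291263  331.68479844]]
tip px [[320.82153819 265.86061488]]
```

View pics/w1.png

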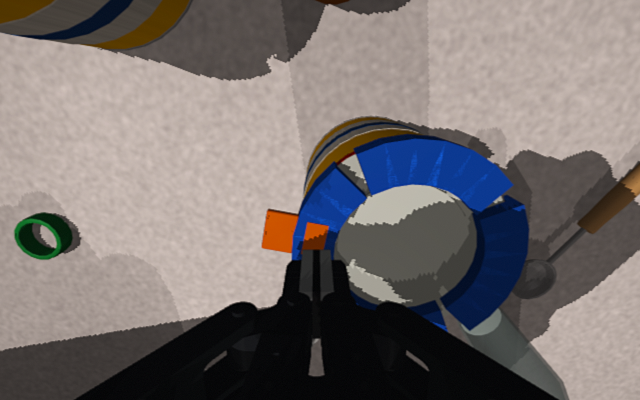

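View pics/s1.png

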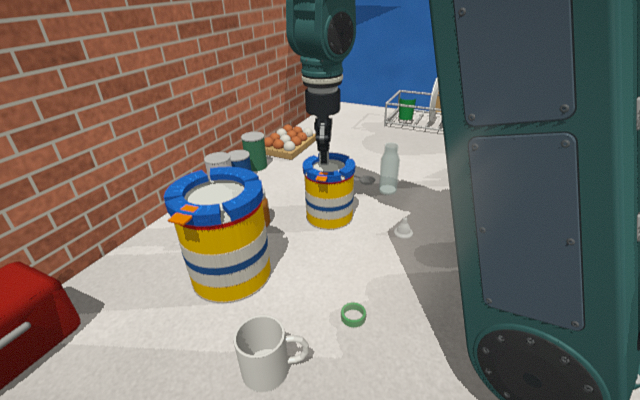

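>>> {"name": "servo_tool", "arguments": {"rows": [-0.002, 0.01, 0, 0, 0, -0.002, 0.018, 0, 0, 0, -0.002, 0.022, 0, 0, 0, -0.002, 0.025, 0, 0, 0, -0.002, 0.027, 0, 0, 0, -0.002, 0.028, 0, 0, 0]}}

```text
time_s: 2.35
tcp_pos: [0.5404, -0.0869, 0.1839]
eef_rot: [-1.571, 0.0, -2.748]
ft_force: [-1.0, 1.8, 6.4]
gripper_width: 0.0
```

>>> {"name": "servo_tool", "arguments": {"rows": [0, 0.003, 0, 0, 0, 0, 0.006, 0, 0, 0, 0, 0.009, 0, 0, 0, 0, 0.009, 0, 0, 0]}}

```text
time_s: 2.75
tcp_pos: [0.5411, -0.0865, 0.1778]
eef_rot: [-1.57, 0.004, -2.748]
ft_force: [-10.2, 7.7, 38.9]
gripper_width: 0.001
```

>>> {"name": "servo_tool", "arguments": {"rows": [0, -0.01, 0, 0, 0, 0, -0.03, 0, 0, 0, 0, -0.03, 0, 0, 0]}}

```text
time_s: 3.05
tcp_pos: [0.5418, -0.0867, 0.21]
eef_rot: [-1.568, 0.007, -2.748]
ft_force: [0.0, 0.3, 0.2]
gripper_width: 0.001
```

```bash
python3 -c "
from h import *
delta(2,.205)
cv2.imwrite('pics/s2.png',cv2.resize(cams.read_camera('side')[140:240,280:410],None,fx=6,fy=6,interpolation=cv2.INTER_CUBIC))
c=cams.calibration('wrist');cv2.imwrite('pics/w2.png',cams.read_camera('wrist'))
print(proj(c,np.array([[*tgt(k),.16] for k in (1,2,3,4)])))"
```

```text
t 3.05 tcp [ 0.5418 -0.0867  0.21  ] rot [-1.568  0.007 -2.748] F [0.03 0.32 0.22] w 0.001 rim 2 tool d [-0.0389  0.0055  0.0616]
[[317.8749388  247.76857277]
 [435.98122847 177.13783851]
 [493.71427887 279.34770231]
 [383.45721419 336.50565884]]
```

View pics/s2.png

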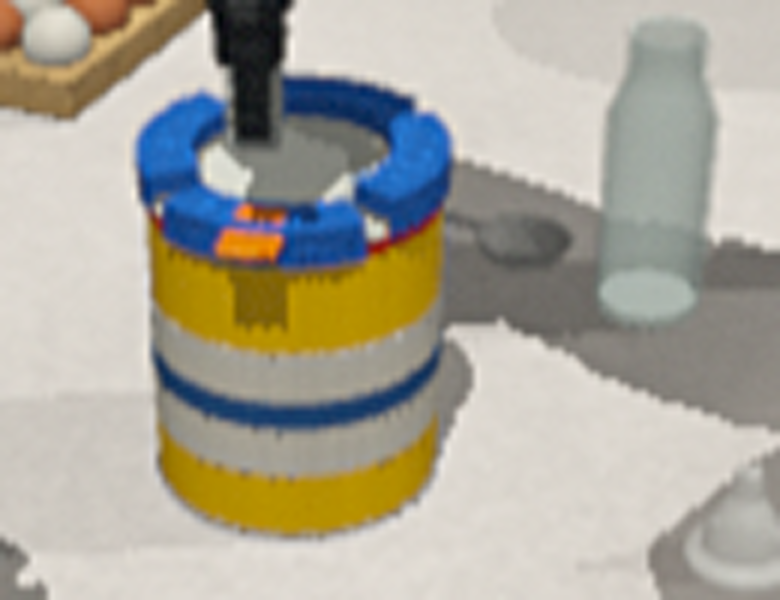

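View pics/w2.png

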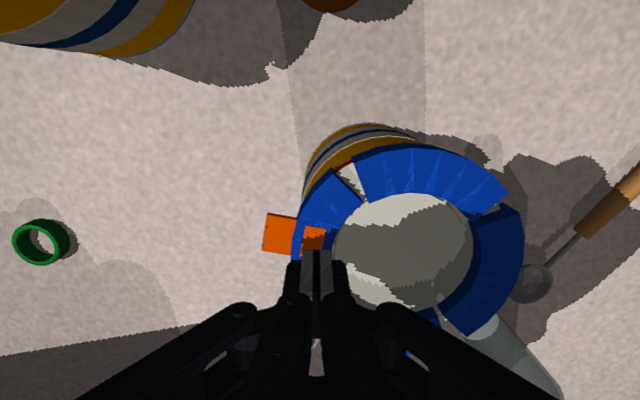

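>>> {"name": "servo_tool", "arguments": {"rows": [-0.02, 0, 0.031, 0, 0, -0.039, 0, 0.0615, 0, 0, -0.039, 0, 0.0615, 0, 0, -0.039, 0.01, 0.0615, 0, 0, -0.039, 0.02, 0.0615, 0, 0, -0.039, 0.024, 0.0615, 0, 0, -0.039, 0.027, 0.0615, 0, 0, -0.039, 0.03, 0.0615, 0, 0, -0.039, 0.033, 0.0615, 0, 0, -0.039, 0.0345, 0.0615, 0, 0, -0.039, 0.0345, 0.0615, 0, 0]}}

```text
time_s: 4.25
tcp_pos: [0.6023, -0.1281, 0.1776]
eef_rot: [-1.565, 0.011, -2.747]
ft_force: [-2.7, 3.7, 41.7]
gripper_width: -0.002
```

>>> {"name": "servo_tool", "arguments": {"rows": [0, -0.01, 0, 0, 0, 0, -0.03, 0, 0, 0, 0, -0.03, 0, 0, 0]}}

```text
time_s: 4.55
tcp_pos: [0.6022, -0.1279, 0.2097]
eef_rot: [-1.563, 0.013, -2.747]
ft_force: [0.1, 0.2, 0.1]
gripper_width: -0.001
```

```bash
python3 -c "
from h import *
delta(3,.205);delta(3,.176)
cv2.imwrite('pics/s3.png',cv2.resize(cams.read_camera('side')[140:240,280:410],None,fx=6,fy=6,interpolation=cv2.INTER_CUBIC))"
```

```text
t 4.55 tcp [ 0.6022 -0.1279  0.2097] rot [-1.563  0.013 -2.747] F [0.07 0.23 0.07] w -0.001 rim 3 tool d [0.0634 0.0042 0.042 ]
t 4.55 tcp [ 0.6022 -0.1279  0.2097] rot [-1.563  0.013 -2.747] F [0.07 0.23 0.07] w -0.001 rim 3 tool d [0.0638 0.0332 0.0418]
```

View pics/s3.png

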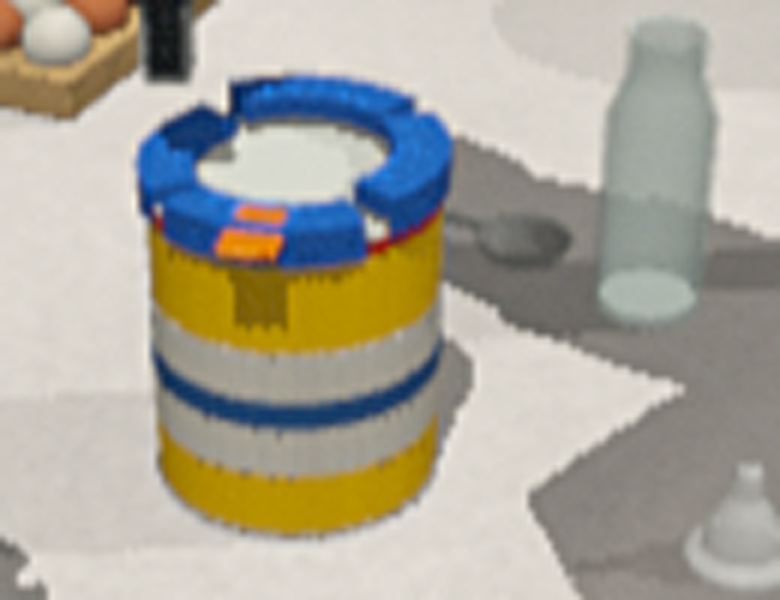

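```bash
python3 -c "
import cv2,numpy as np
a=[cv2.resize(cv2.imread(f'pics/{n}.png')[60:270,120:260],None,fx=2.7,fy=2.7,interpolation=cv2.INTER_CUBIC) for n in ('s2','s3')]
cv2.imwrite('pics/cmp.png',np.hstack(a))
from h import *
cv2.imwrite('pics/w3.png',cams.read_camera('wrist'))"
```

```text
(no output)
```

View pics/cmp.png

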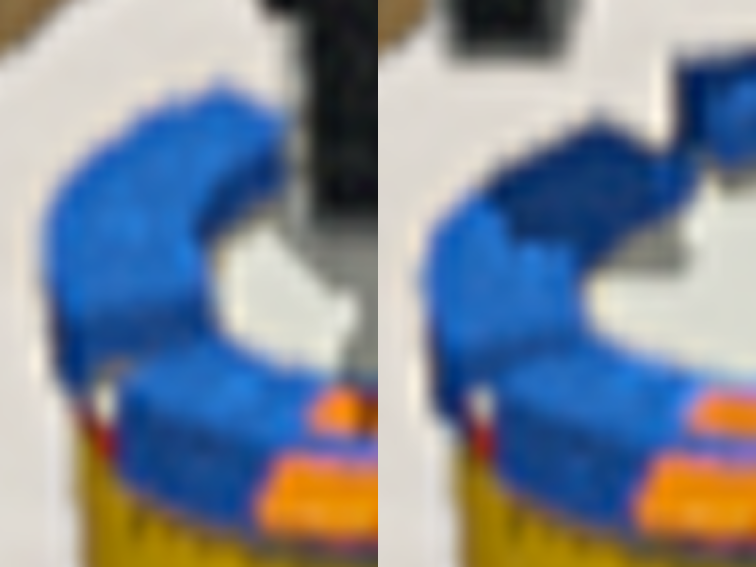

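View pics/w3.png

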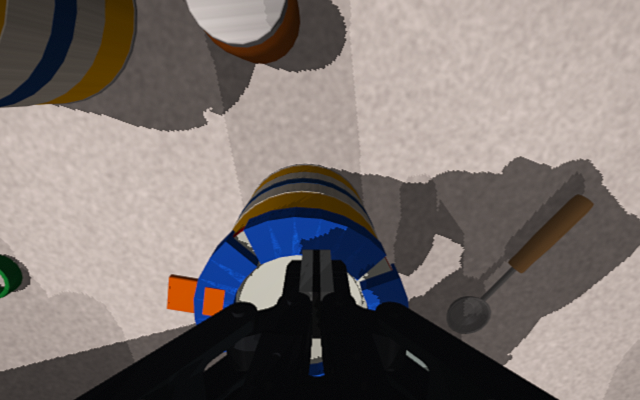

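>>> {"name": "servo_tool", "arguments": {"rows": [0.03, 0, 0.02, 0, 0, 0.0635, 0, 0.042, 0, 0, 0.0635, 0, 0.042, 0, 0, 0.0635, 0.01, 0.042, 0, 0, 0.0635, 0.02, 0.042, 0, 0, 0.0635, 0.024, 0.042, 0, 0, 0.0635, 0.027, 0.042, 0, 0, 0.0635, 0.03, 0.042, 0, 0, 0.0635, 0.032, 0.042, 0, 0, 0.0635, 0.033, 0.042, 0, 0, 0.0635, 0.033, 0.042, 0, 0]}}

```text
time_s: 5.75
tcp_pos: [0.5612, -0.1917, 0.1772]
eef_rot: [-1.558, 0.014, -2.746]
ft_force: [-8.7, -2.8, 45.3]
gripper_width: -0.002
```

>>> {"name": "servo_tool", "arguments": {"rows": [0, -0.01, 0, 0, 0, 0, -0.03, 0, 0, 0, 0, -0.03, 0, 0, 0]}}

```text
time_s: 6.05
tcp_pos: [0.5616, -0.191, 0.2086]
eef_rot: [-1.557, 0.016, -2.745]
ft_force: [0.8, 0.2, -0.3]
gripper_width: 0.004
```

```bash
python3 -c "
from h import *
delta(4,.205);delta(4,.176)
cv2.imwrite('pics/s4.png',cv2.resize(cams.read_camera('side')[140:240,280:410],None,fx=6,fy=6,interpolation=cv2.INTER_CUBIC))"
```

```text
t 6.05 tcp [ 0.5616 -0.191   0.2086] rot [-1.557  0.016 -2.745] F [ 0.84  0.21 -0.33] w 0.004 rim 4 tool d [ 0.0431  0.0021 -0.0631]
t 6.05 tcp [ 0.5616 -0.191   0.2086] rot [-1.557  0.016 -2.745] F [ 0.84  0.21 -0.33] w 0.004 rim 4 tool d [ 0.0436  0.0311 -0.0635]
```

View pics/s4.png

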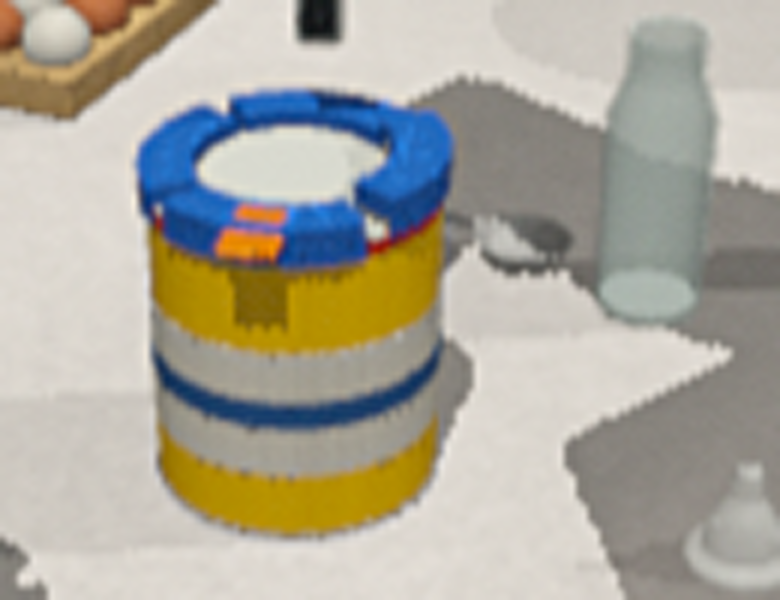

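Section 3's back edge has dropped from about y=75 to y=90 in the crop, so it is down. Section 4, at right, is still up, with red showing at (400,240).

>>> {"name": "servo_tool", "arguments": {"rows": [0.02, 0, -0.03, 0, 0, 0.0435, 0, -0.0635, 0, 0, 0.0435, 0, -0.0635, 0, 0, 0.0435, 0.01, -0.0635, 0, 0, 0.0435, 0.018, -0.0635, 0, 0, 0.0435, 0.022, -0.0635, 0, 0, 0.0435, 0.025, -0.0635, 0, 0, 0.0435, 0.028, -0.0635, 0, 0, 0.0435, 0.03, -0.0635, 0, 0, 0.0435, 0.031, -0.0635, 0, 0, 0.0435, 0.031, -0.0635, 0, 0]}}

```text
time_s: 7.2
tcp_pos: [0.4976, -0.1501, 0.1772]
eef_rot: [-1.555, 0.015, -2.745]
ft_force: [-19.1, 3.9, 52.1]
gripper_width: 0.0
```

>>> {"name": "servo_tool", "arguments": {"rows": [0, -0.01, 0, 0, 0, 0, -0.04, 0, 0, 0, 0, -0.08, 0, 0, 0, 0, -0.12, 0, 0, 0, 0, -0.13, 0, 0, 0, 0, -0.13, 0, 0, 0]}}

```text
time_s: 7.8
tcp_pos: [0.496, -0.1496, 0.3076]
eef_rot: [-1.553, 0.017, -2.745]
ft_force: [0.4, 0.7, 0.3]
gripper_width: 0.002
```

```bash
python3 -c "
from h import *
delta(4,.205)
cv2.imwrite('pics/s5.png',cv2.resize(cams.read_camera('side')[140:240,280:410],None,fx=6,fy=6,interpolation=cv2.INTER_CUBIC))
cv2.imwrite('pics/w5.png',cams.read_camera('wrist'))"
```

```text
t 7.8 tcp [ 0.496  -0.1496  0.3076] rot [-1.553  0.017 -2.745] F [0.44 0.68 0.34] w 0.002 rim 4 tool d [ 0.0003  0.1026 -0.0013]
```

View pics/s5.png

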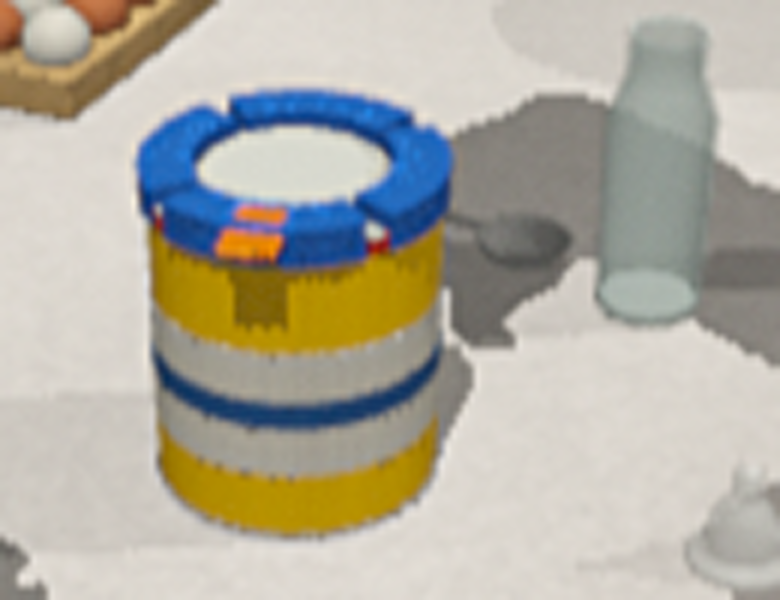

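View pics/w5.png

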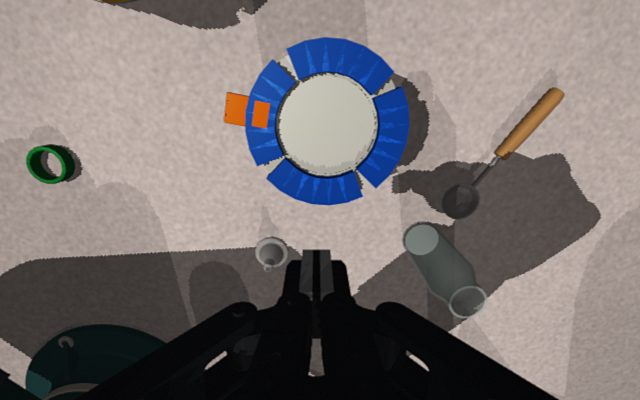

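All four tops now sit level. Red shows only through the gaps, and the canister has not moved.

```bash
python3 -c "
from rig import job;print(job.hand_in())"
```

```text
the job is handed in; nothing more can be done
None
```

I pressed all four sections of the 127 mm canister's snap rim shut with the closed fingertips, starting at the orange tab and going clockwise (1, 2, 3, 4). The job was handed in at about 8 s.

- **Seating:** each press ended hard against its stop. The tool height agreed within 0.6 mm across all four, with 39 to 52 N upward on the tool. These forces are well above the 7 N needed to move a section, but higher than I had planned.
- **Height offset:** the computed fingertip height at the stops was about 2 mm below the stated 155 mm. I put this down to calibration or tool-length error, because all four agreed and the force rose sharply.
- **Final pictures:** the side view shows all four tops level and no red band under any section; red shows only through the gaps between them. The canister stands where it was, and the objects in view look undisturbed. I did not take a last top view to check the rest of the counter.
- **Hand:** it finished clear, with the tips about 12 cm above the rim and a force reading near zero.

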